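# Close the garlic tin with its inner lid, keep the outer lid in hand

### The arm

A 7-joint arm with a two-finger parallel gripper is mounted at the origin on a cart in front of the work surface, level with it; the furniture and walls round the work are solid. World frame = base frame: x ahead of the robot, y to its left, z up, the work surface at z = 0. Lengths are in m, angles in rad, forces in N, time in s.
With the tool pointing down it reaches from about 0.4 to 0.925 m from the base axis. Payload 5.6 kg.
Tool frame: the origin (TCP) lies on the centre line of the jaws, within the pads' length; the fingertips stand 22 mm ahead of it and the grasp point (between the pads) lies 3 mm ahead of it; x points along the fingers, y is the direction in which the jaws open and shut, and the axes are right-handed (so a half turn about x gives the same grasp; the last joint's range is limited). The gripper opens to 85 mm and grips with 20 to 120 N. Pads are 22 mm wide; open, the fingers measure 114 mm over their backs; the gripper's body (76 mm by 85 mm) begins 54 mm behind the grasp point. The pads swing forward as they close: fully open they stand 13 mm farther back than shut.
Start: joints at [1.303, 0.468, -0.012, 1.603, 0.006, 1.071, -0.056], TCP at [0.145, -0.634, 0.253] pointing down, gripper open.
Joint ranges: [-2.53, 2.53], [-0.31, 2.02], [-1.57, 1.55], [0.28, 2.44], [-1.29, 4.43], [0.15, 1.84], [-2.92, 2.92]. Speed limits (rad/s): [2.57, 2.57, 3.14, 3.14, 3.14, 3.14, 3.14].

### API

Orientations are given as a 3x3 rotation matrix whose columns are the frame's x, y, z axes.
In Python, from bench import r gives the robot as it stands.
- The arm moves only by the shell command python3 -m inch 'ROWS' [OPENING] [FORCE]. ROWS is JSON, a list of rows, each a list of 2 entries, a list of its own where there are three numbers: the shift along the tool's x, y, z in m, then the turn about the tool's x in rad. In form: [[[dx, dy, dz], yaw], ...]. A call has 1 to 12 rows; each row is the pose to reach, as a shift and turn from the pose measured when the call began, along the tool's axes at that moment; what a row does not reach only later rows make up. A row lasts 1/10 s, in which the tool goes at most 50 mm and 8.59 degrees, less where a joint would pass 70% of its speed; a pose out of reach is approached as far as the arm can. A call with a gripper value outside its range is refused whole. OPENING is the opening, from 0 (shut) to 1 (fully open), set as the call begins (- or left out, the last holds). The fingers move at their own pace and stop on an object; FORCE is the grip in N (left out, the last holds). Time passes only in rows, so rows that repeat a pose let the fingers close. It gives the time, the measured TCP pose, the force and the opening at its end, in the units of the state.
- r.observe(): the state, without advancing time (a new reading comes with each control period).
- r.capture(name): name is "side" or "top" or "wrist"; returns a dict with "color" (480x640x3 uint8, red, green, blue), "z_map" (480x640 float32, m along the optical axis (not along the pixel's ray), 0 where there is no reading), "vertical_fov" (degrees; the focal length in pixels is half the picture's height over the tangent of half this angle, whatever the lens; pixels are square), "cx", "cy" (the principal point, pixels), "view" (4x4, takes a point from world to camera coordinates); the wrist camera has in their place "hand_eye" (4x4, takes a point from camera to tool coordinates, whose origin is the TCP and whose axes are the tool frame's). Camera axes: x right, y down, z forward; pixel columns grow to the right and rows downward; lengths in m; the calibration is good to about 2 mm. The wrist camera is an equidistant fisheye: a pixel r from the principal point sees the ray r / f radians off the axis. A picture is of the moment at which its call begins: read the wrist's pose just before it.
- r.sign_off(): hands the job in, once; it reports no verdict.
The state is a dict: "t": time; "q": joint angles; "joint_velocities": joint speeds; "effort": joint torques, N m; "tcp_pos": TCP position; "tool_rot": TCP orientation; "contact_force": force on the tool from outside, world axes, zero at the start; "moment": the same for the moment, N m; "finger_gap": opening from 0.0 (shut) to 1.0 (fully open).
Only numpy, scipy, OpenCV 4.12 (cv2) and the standard library are available. Lean on these libraries where they do the work, as an engineer would, in place of code of your own. Each camera call takes 0.05 s, during which the arm holds its last target. There are 200 camera calls.

### The job

The garlic tin's two lids lie nested on the worktop, the wooden grip bar of the inner lid poking up through the hollow collar handle of the outer one. Pick both up together by the bar, turn them to match the open tin and lower them gently until the inner lid is fully home in its mouth; only then lift the outer lid alone by its collar, straight up, leaving the inner lid seated. Finish while still holding the outer lid, still and level, 10 cm or more above where it sat and touching nothing else, with the tin and the things around left where they are.

Things in the scene. Friction and masses are not known exactly. Their poses are not given: they have to be found in the camera images.
- garlic_tin: open rectangular steel tin with a garlic bulb inside and small dark vent holes: 110 (its x) x 80 (y) mm outside, 90 tall, walls 3 mm (mouth 104x74); loose, 1.5 kg. Origin: centre of underside, z up. Same after a half turn. Stands left or right, the lids on the other side.
- inner_lid: inner lid, 0.3 kg, under the outer lid. Origin: centre of underside, z up, long side x. Plug 94x64 mm to z=6, 98x68 to z=12 (3 mm play in the tin's mouth); flange 114x84, z=12-16, which rests on the tin's rim: home, its origin is 78 mm above the tin's. Wooden grip bar 26 (x) x 12 (y), z=16-72; its top 24 mm show above the collar. Starts on its plug on the worktop.
- outer_lid: outer lid, 0.18 kg. Origin: centre of the skirt's lower edge, z up. Skirt 130 (x) x 100 (y) mm outside, 124x94 inside; plate z=12-16, rests loose on the inner lid's flange (nested: origin 4 mm above the inner lid's). Wooden collar handle 42 (x) x 28 (y), z=16-44, with a slot 32x18 right through it and the plate for the inner lid's bar. Skirt has 7 mm play round the tin.
- shaker: glass pepper shaker with a metal top, 44 mm across, 90 tall, at the back; bystander. Origin: centre of underside
- lemon: lemon, 71x53x51 mm, on the left; bystander. Origin: its underside at the start
- mug: white mug, 80 mm across (113 with handle), 91 tall, at the back right; bystander. Origin: centre of underside
- garlic_bulb: loose garlic bulb, 60 mm, near the front edge on the right; bystander. Origin: its underside at the start
- teaspoon: metal teaspoon 139 mm long lying near the front on the left; bystander. Origin: under its middle
- spice_jar: spice jar with a screw cap, 42 mm across, 96 tall, at the back left; bystander. Origin: centre of underside

How it is judged:
By the outcome, as a careful person would: the job done as asked, in the order asked, and still so for the second after the job is handed in, while the arm keeps its last pose, push and grip.
It also fails if it takes over 64 s, if anything falls off the work surface, if the arm or the gripper's body presses on something with over 40 N, if the wrist force passes 120 N, or if a joint passes its speed limit or range.

## Working session

There is one attempt and no reset: what is moved stays moved. The work goes in short steps, Python scripts to look and compute and a shell command to move; the robot and the scene stay as the last step left them, time stands still between calls to the robot, and variables do not carry over. Pictures are saved under pics/ and viewed, on a budget of 10 in all, crops included, one or two more only if the job needs it, and the job is handed in when it is done.

```bash
mkdir -p pics; ls
cat > h.py <<'E'
import numpy as np, cv2
from bench import r
def save(c,n): cv2.imwrite(f'pics/{n}.png',c['color'][:,:,::-1]); np.savez(f'pics/{n}.npz',**{k:v for k,v in c.items()})
def cloud(c):
    f=240/np.tan(np.radians(c['vertical_fov'])/2); z=c['z_map']
    v,u=np.mgrid[:480,:640]; P=np.stack([(u-c['cx'])/f*z,(v-c['cy'])/f*z,z,np.ones_like(z)],-1)
    return (P@np.linalg.inv(c['view']).T)[...,:3]
E
python3 - <<'E'
from h import *
s=r.observe(); print(s)
t=r.capture('top'); save(t,'top0')
sd=r.capture('side'); save(sd,'side0')
for c in (t,sd): print(c['vertical_fov'],c['cx'],c['cy'],c['view'])
cv2.imwrite('pics/both.png',np.hstack([cv2.resize(t['color'],(640,480)),])[:,:,::-1])
P=cloud(t); ok=t['z_map']>0
for z0,z1 in [(.055,.066),(.07,.08),(.085,.095),(.012,.022),(.04,.052)]:
    m=(ok&(P[...,2]>z0)&(P[...,2]<z1)).astype(np.uint8)
    n,l,st,_=cv2.connectedComponentsWithStats(m)
    for i in range(1,n):
        if st[i,4]>60:
            q=P[l==i]; rc=cv2.minAreaRect((q[:,:2]*1000).astype(np.float32)); print(z0,st[i],q.mean(0).round(3),np.round(rc[0],1),np.round(rc[1],1),round(rc[2],1))
E
```

```text
pics
{'t': 0.0, 'q': array([ 1.30300377,  0.46842189, -0.01158382,  1.60361034,  0.00597461,
        1.07141473, -0.05628117]), 'joint_velocities': array([-2.29995703e-04, -7.90095773e-04,  2.15631628e-04,  7.55335596e-05,
       -1.61232089e-03,  1.47278014e-03, -1.03500488e-03]), 'effort': array([ 1.65706897e-04, -5.32388091e+01,  2.17580603e-02, -2.51306838e+01,
        1.15437029e-02,  7.57656991e-03,  2.20029733e-05]), 'tcp_pos': array([ 0.14470312, -0.63315681,  0.25231477]), 'tool_rot': array([[-5.14263725e-04,  2.22831193e-01, -9.74856910e-01],
       [ 1.74563446e-03, -9.74855354e-01, -2.22831758e-01],
       [-9.99998344e-01, -1.81633811e-03,  1.12350936e-04]]), 'contact_force': array([0.36616638, 0.86365698, 0.37975193]), 'moment': array([ 0.02628052,  0.07928282, -0.02210016]), 'finger_gap': 1.00018951800571}
49.01143043381028 315.22944365275595 237.06795120681954 [[-0.02085172 -0.99977235  0.00452274  0.06599097]
 [-0.99675298  0.02043642 -0.07788356  0.53868047]
 [ 0.0777734  -0.00613206 -0.9969522   1.0941272 ]
 [ 0.          0.          0.          1.        ]]
57.997
[... 3185 characters left out ...]
20  25 237] [ 0.7   -0.024  0.047] [703.5 -24.8] [40.3 50.7] 88.3
0.04 [317 148  20  26 229] [0.696 0.028 0.047] [699.3  27.9] [40.  53.5] 88.8
0.04 [292 150  20  25 227] [0.693 0.079 0.047] [696.7  80.5] [39.9 51.3] 89.0
0.04 [157 210   4 194 337] [0.401 0.378 0.046] [404.9 377.9] [393.1   3.9] 0.1
0.04 [279 257  22  22 299] [0.476 0.109 0.045] [476.  109.4] [43.9 41.8] 8.7
0.04 [399 263  18  23 135] [ 0.458 -0.132  0.047] [ 457.5 -134. ] [28.6 41.9] 76.3
0.04 [192 266  22  26 373] [0.456 0.289 0.046] [456.3 289.3] [48.1 45.1] 44.5
0.04 [435 317  20  20 215] [ 0.348 -0.208  0.044] [ 348.2 -207.9] [36.7 40. ] 71.1
0.04 [327 470  45  10 152] [ 0.06  -0.001  0.046] [59.  -2.7] [88.2 17. ] 88.9
```

View pics/top0.png

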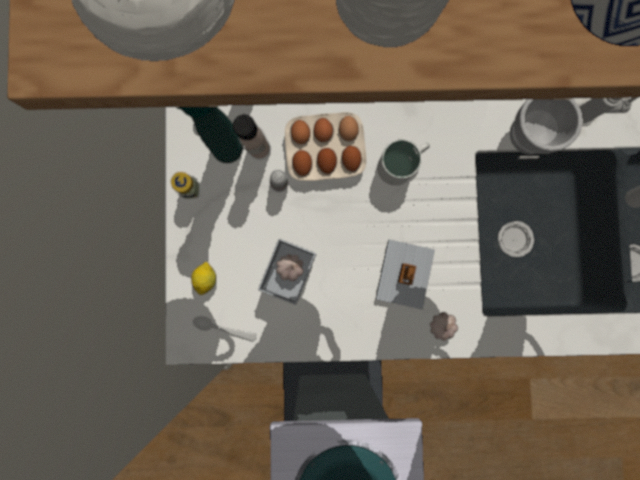

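```bash
python3 -m inch '[[[0,-0.03,-0.03],0.04],[[0,-0.065,-0.065],0.08],[[0,-0.1,-0.1],0.12],[[0,-0.135,-0.135],0.16],[[0,-0.17,-0.17],0.2],[[0,-0.205,-0.205],0.24],[[0,-0.24,-0.24],0.28],[[0,-0.275,-0.275],0.32],[[0,-0.31,-0.31],0.36],[[0,-0.345,-0.345],0.4],[[0,-0.38,-0.38],0.44],[[0,-0.417,-0.416],0.466]]' 1 
python3 -m inch '[[[0,0,0],0],[[0,0,0],0],[[0,0,0],0]]'
cat >> h.py <<'E'
def wcloud(c,s):
    f=240/np.tan(np.radians(c['vertical_fov'])/2); z=c['z_map']
    v,u=np.mgrid[:480,:640]; x=u-c['cx']; y=v-c['cy']; rr=np.hypot(x,y)+1e-9; th=rr/f
    k=np.tan(np.minimum(th,1.5))/rr; P=np.stack([x*k*z,y*k*z,z,np.ones_like(z)],-1)@np.array(c['hand_eye']).T
    return P[...,:3]@np.array(s['tool_rot']).T+s['tcp_pos']
E
python3 - <<'E'
from h import *
s=r.observe(); w=r.capture('wrist'); save(w,'w1'); print(s['tcp_pos'],s['tool_rot'].round(3),s['q'].round(2)); print(w['vertical_fov'],np.array(w['hand_eye']).round(3))
t=np.load('pics/top0.npz')
P=cloud(t); W=wcloud(w,s)
def rect(n,Q,ok,c,z,d=.09):
    m=ok&(abs(Q[...,2]-sum(z)/2)<(z[1]-z[0])/2)&(np.hypot(Q[...,0]-c[0],Q[...,1]-c[1])<d)
    q=Q[m]; 
    if len(q)<5: print(n,len(q)); return
    rc=cv2.minAreaRect((q[:,:2]*1000).astype(np.float32)); print(n,len(q),np.round(rc[0],1),np.round(rc[1],1),round(rc[2],1),q[:,2].mean().round(4))
rect('tin top',P,t['z_map']>0,(.475,.11),(.08,.1))
rect('bar top',P,t['z_map']>0,(.4575,-.134),(.065,.08),.03)
o=w['z_map']>0
rect('tin w',W,o,(.475,.11),(.08,.1)); rect('bar w',W,o,(.4575,-.134),(.06,.085),.03); rect('collar w',W,o,(.4575,-.134),(.04,.055),.04); rect('plate w',W,o,(.4575,-.134),(.012,.03),.12)
E
```

```text
t: 1.3
tcp_pos: [0.457, -0.1337, 0.2531]
tool_rot: [[-0.0, -0.241, -0.971], [0.001, -0.971, 0.241], [-1.0, -0.001, 0.001]]
contact_force: [0.7, -1.4, -0.6]
finger_gap: 1.004
t: 1.6
tcp_pos: [0.4563, -0.1347, 0.2527]
tool_rot: [[-0.001, -0.242, -0.97], [0.001, -0.97, 0.242], [-1.0, -0.001, 0.002]]
contact_force: [0.2, -0.4, 0.4]
finger_gap: 1.002
[ 0.45632393 -0.13469577  0.2527271 ] [[-0.001 -0.242 -0.97 ]
 [ 0.001 -0.97   0.242]
 [-1.    -0.001  0.002]] [ 0.49  0.2  -0.3   2.    0.07  0.96 -1.66]
65.70646984690485 [[-0.    -0.284  0.959 -0.12 ]
 [ 1.    -0.001  0.    -0.001]
 [ 0.001  0.959  0.284 -0.073]
 [ 0.     0.     0.     1.   ]]
tin top 319 [467.6 113.2] [ 80.  109.7] 67.0 0.0888
bar top 77 [ 458.  -134.7] [12.  25.4] 76.3 0.071
tin w 2118 [470.9 114.5] [ 82.5 111.3] 66.9 0.0859
bar w 422 [ 461.1 -133.5] [11.  25.4] 76.1 0.0704
collar w 785 [ 459.8 -132.3] [27.6 42.6] 76.4 0.0467
plate w 12234 [ 439.6 -155.9] [155.8 158.6] 76.1 0.0193
```

View pics/w1.png

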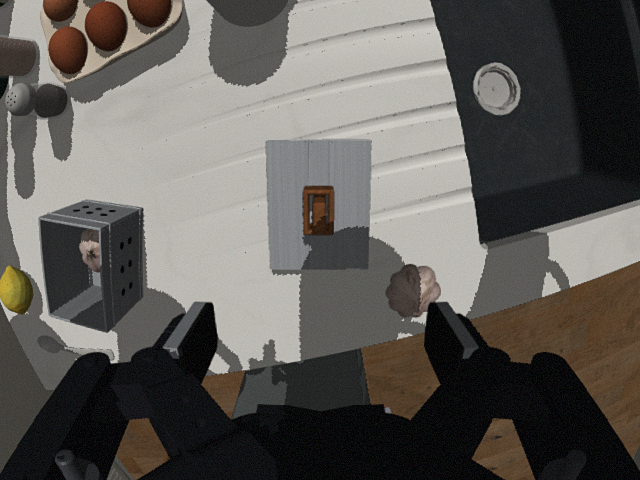

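```bash
python3 -m inch '[[[0.03,-0.0014,-0.003],-0.003],[[0.065,-0.0014,-0.003],-0.003],[[0.1,-0.0014,-0.003],-0.003],[[0.13,-0.0014,-0.003],-0.003],[[0.155,-0.0014,-0.003],-0.003],[[0.17,-0.0014,-0.003],-0.003],[[0.179,-0.0014,-0.003],-0.003],[[0.179,-0.0014,-0.003],-0.003],[[0.179,-0.0014,-0.003],-0.003]]' 1 
python3 -m inch '[[[0,0,0],0],[[0,0,0],0],[[0,0,0],0],[[0,0,0],0],[[0,0,0],0],[[0,0,0],0],[[0,0,0],0],[[0,0,0],0],[[0,0,0],0],[[0,0,0],0],[[0,0,0],0],[[0,0,0],0]]' 0 70
python3 - <<'E'
from h import *
w=r.capture('wrist'); save(w,'w2'); print(r.observe()['finger_gap'])
E
```

```text
t: 2.55
tcp_pos: [0.4594, -0.135, 0.0743]
tool_rot: [[-0.001, -0.241, -0.971], [0.001, -0.971, 0.241], [-1.0, -0.0, 0.001]]
contact_force: [-0.8, -0.2, 0.2]
finger_gap: 1.002
t: 3.75
tcp_pos: [0.4597, -0.1347, 0.0745]
tool_rot: [[-0.0, -0.241, -0.971], [0.001, -0.971, 0.241], [-1.0, -0.001, 0.0]]
contact_force: [-0.2, 4.4, 5.4]
finger_gap: 0.12
0.12262854883186863
```

View pics/w2.png

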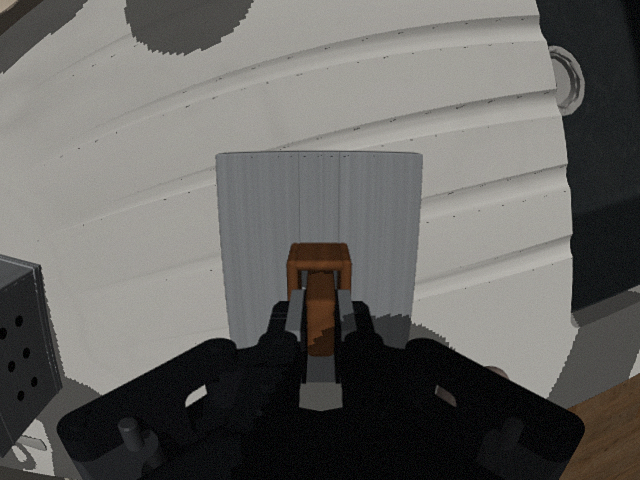

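```bash
python3 -m inch '[[[-0.003,0,0],0],[[-0.008,0,0],0],[[-0.015,0,0],0],[[-0.025,0,0],0],[[-0.04,0,0],0],[[-0.06,0,0],0],[[-0.08,0,0],0],[[-0.1,0,0],0],[[-0.115,0,0],0],[[-0.123,0,0],0],[[-0.126,0,0],0],[[-0.126,0,0],0]]' 0 80
python3 -m inch '[[[0,0,0],0],[[0,0,0],0]]'
python3 - <<'E'
from h import *
t=r.capture('side'); save(t,'s2'); cv2.imwrite('pics/s2c.png',cv2.resize(t['color'],(800,600))[:,:,::-1])
E
```

```text
t: 5.0
tcp_pos: [0.4595, -0.1349, 0.2005]
tool_rot: [[-0.0, -0.241, -0.971], [0.001, -0.971, 0.241], [-1.0, -0.0, 0.0]]
contact_force: [-0.0, 0.8, -5.0]
finger_gap: 0.121
t: 5.2
tcp_pos: [0.4589, -0.1347, 0.1997]
tool_rot: [[-0.002, -0.241, -0.971], [0.001, -0.971, 0.241], [-1.0, -0.001, 0.002]]
contact_force: [-0.0, 0.5, -4.8]
finger_gap: 0.117
```

View pics/s2c.png

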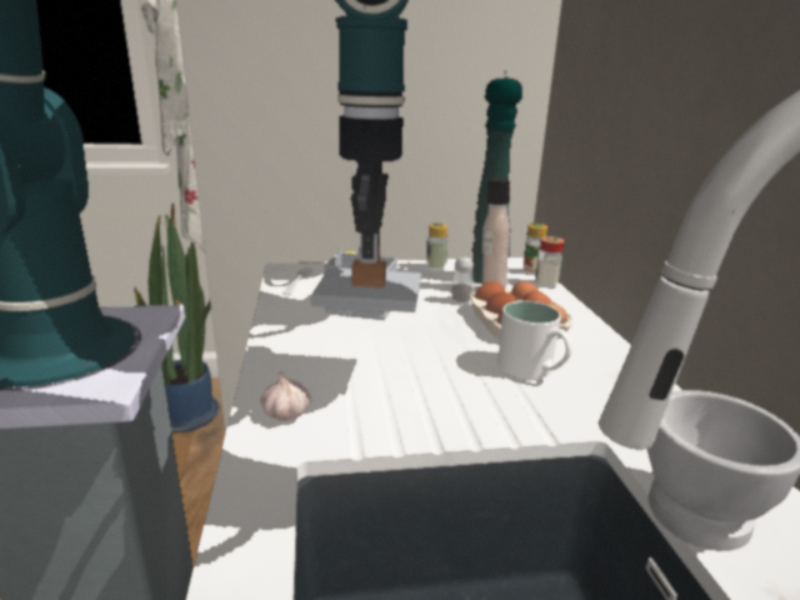

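Run:
```python
from h import *
s=r.observe(); w=r.capture('wrist'); save(w,'w3'); print(s['tcp_pos'],s['tool_rot'].round(3))
T=wcloud(w,dict(tool_rot=np.eye(3),tcp_pos=np.zeros(3))); c=w['color'].astype(int)
o=(w['z_map']>0)&(c[...,0]>c[...,2]*1.8)&(c[...,0]>40)&(T[...,0]>-.02)&(T[...,0]<.08)&(abs(T[...,1])<.04)
for a,b in [(-.005,.02),(.02,.03),(.03,.06)]:
    q=T[o&(T[...,0]>a)&(T[...,0]<b)]*1000
    if len(q): print(a,len(q),np.percentile(q,[2,50,98],axis=0).round(1).tolist())
q=T[(w['z_map']>0)&(T[...,0]>.048)&(T[...,0]<.066)&(abs(T[...,1])<.1)&(abs(T[...,2])<.09)]*1000
print(np.percentile(q,[1,50,99],axis=0).round(1).tolist())
rc=cv2.minAreaRect(q[:,1:].astype(np.float32));print(rc)
W=wcloud(w,s)
m=(w['z_map']>0)&(W[...,2]>.08)&(W[...,2]<.1)&(np.hypot(W[...,0]-.47,W[...,1]-.114)<.09)
rc=cv2.minAreaRect((W[m][:,:2]*1000).astype(np.float32));print('tin',m.sum(),rc)
print(w['cx'])
```

```text
[ 0.4590737  -0.13473161  0.1998395 ] [[-0.002 -0.241 -0.971]
 [ 0.001 -0.971  0.241]
 [-1.    -0.001  0.002]]
-0.005 1666 [[2.3, -5.5, -13.9], [3.6, -0.9, -4.3], [17.1, 4.1, 10.0]]
0.02 1149 [[22.6, -14.6, -20.7], [27.6, -1.7, -17.2], [29.6, 11.9, -7.2]]
0.03 451 [[30.3, -14.1, -21.2], [38.6, -2.2, -20.6], [51.9, 11.4, -12.1]]
[[53.5, -50.4, -64.5], [55.3, -1.8, -28.7], [58.7, 47.2, 56.3]]
((-1.4888381958007812, 0.17728424072265625), (100.73236846923828, 130.4944305419922), 0.021112488582730293)
tin 2745 ((470.8825378417969, 114.40228271484375), (82.87802124023438, 111.18778991699219), 67.2182388305664)
320.329373804626
```

```bash
python3 -m inch '[[[0,-0.008,0.0016],0.005],[[0,-0.024,0.005],0.016],[[0,-0.048,0.01],0.031],[[0,-0.075,0.0153],0.048],[[0,-0.105,0.0215],0.068],[[0,-0.135,0.0276],0.087],[[0,-0.165,0.0337],0.106],[[0,-0.195,0.04],0.126],[[0,-0.22,0.045],0.142],[[0,-0.236,0.0482],0.152],[[0,-0.2436,0.0498],0.157],[[0,-0.2436,0.0498],0.157]]'
python3 -m inch '[[[0,0,0],0],[[0,0,0],0],[[0,0,0],0],[[0,0,0],0]]'
python3 - <<'E'
from h import *
s=r.observe(); print(s['tcp_pos'],s['tool_rot'].round(4).tolist())
c=r.capture('wrist'); save(c,'w4'); W=wcloud(c,s)
m=(c['z_map']>0)&(W[...,2]>.08)&(W[...,2]<.1)&(np.hypot(W[...,0]-.47,W[...,1]-.114)<.09)
print(m.sum()); 
t=r.capture('top'); save(t,'t4'); P=cloud(t)
m=(t['z_map']>0)&(P[...,2]>.135)&(P[...,2]<.15)&(np.hypot(P[...,0]-.47,P[...,1]-.114)<.1)
print(m.sum(),cv2.minAreaRect((P[m][:,:2]*1000).astype(np.float32)))
cv2.imwrite('pics/w4x.png',np.hstack([c['color'][:,:,::-1][100:480,120:520],cv2.resize(t['color'][200:340,220:360],(380,380))[:,:,::-1]]))
E
```

```text
t: 6.5
tcp_pos: [0.4692, 0.1149, 0.2]
tool_rot: [[-0.002, -0.388, -0.922], [0.001, -0.922, 0.388], [-1.0, -0.001, 0.002]]
contact_force: [0.0, 0.4, -4.8]
finger_gap: 0.117
t: 6.9
tcp_pos: [0.4692, 0.1142, 0.2]
tool_rot: [[-0.002, -0.389, -0.921], [0.001, -0.921, 0.389], [-1.0, -0.0, 0.002]]
contact_force: [-0.9, 0.8, -4.6]
finger_gap: 0.12
[0.46924337 0.11424591 0.2000254 ] [[-0.0017, -0.3886, -0.9214], [0.0012, -0.9214, 0.3886], [-1.0, -0.0004, 0.002]]
0
146 ((501.4610290527344, 54.781002044677734), (46.30366516113281, 22.135719299316406), 20.219711303710938)
```

View pics/w4x.png

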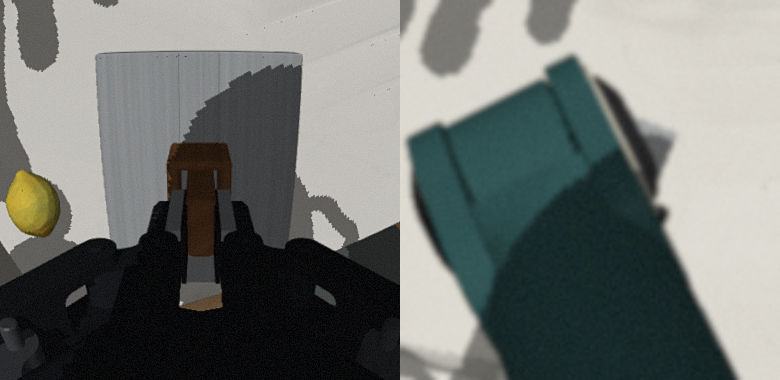

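```bash
python3 -m inch '[[[0.006,0.0005,-0.0004],0],[[0.014,0.0005,-0.0004],0],[[0.022,0.0005,-0.0004],0],[[0.027,0.0005,-0.0004],0],[[0.03,0.0005,-0.0004],0],[[0.032,0.0005,-0.0004],0],[[0.034,0.0005,-0.0004],0],[[0.036,0.0005,-0.0004],0],[[0.037,0.0005,-0.0004],0],[[0.038,0.0005,-0.0004],0],[[0.038,0.0005,-0.0004],0]]'
```

```text
t: 8.1
tcp_pos: [0.4694, 0.1139, 0.162]
tool_rot: [[-0.002, -0.388, -0.922], [0.001, -0.922, 0.388], [-1.0, -0.001, 0.002]]
contact_force: [1.0, -0.5, -5.9]
finger_gap: 0.115
```

```bash
python3 -m inch '[[[0.001,0,0],0],[[0.002,0,0],0],[[0.003,0,0],0],[[0.004,0,0],0],[[0.005,0,0],0],[[0.005,0,0],0]]'; python3 -m inch '[[[0.001,0,0],0],[[0.002,0,0],0],[[0.003,0,0],0],[[0.0035,0,0],0],[[0.0035,0,0],0]]'
```

```text
t: 8.7
tcp_pos: [0.4692, 0.1139, 0.1569]
tool_rot: [[-0.002, -0.388, -0.922], [0.001, -0.922, 0.388], [-1.0, -0.0, 0.002]]
contact_force: [0.1, 0.6, -5.8]
finger_gap: 0.116
t: 9.2
tcp_pos: [0.4692, 0.1139, 0.1532]
tool_rot: [[-0.002, -0.388, -0.922], [0.001, -0.922, 0.388], [-1.0, -0.0, 0.002]]
contact_force: [-0.1, 0.3, -5.0]
finger_gap: 0.124
```

```bash
python3 -m inch '[[[0.0005,0,0],0],[[0.001,0,0],0],[[0.001,0,0],0],[[0.001,0,0],0]]';python3 -m inch '[[[0.0005,0,0],0],[[0.001,0,0],0],[[0.001,0,0],0],[[0.001,0,0],0]]'
```

```text
t: 9.6
tcp_pos: [0.4692, 0.1141, 0.1525]
tool_rot: [[-0.002, -0.388, -0.922], [0.001, -0.922, 0.388], [-1.0, -0.0, 0.002]]
contact_force: [-0.6, 0.3, -1.0]
finger_gap: 0.12
t: 10.0
tcp_pos: [0.4692, 0.1142, 0.1524]
tool_rot: [[-0.002, -0.388, -0.922], [0.001, -0.922, 0.388], [-1.0, -0.0, 0.002]]
contact_force: [-4.2, -0.5, 7.5]
finger_gap: 0.116
```

```bash
python3 -m inch '[[[0,0,0],0],[[0,0,0],0],[[0,0,0],0],[[0,0,0],0],[[0,0,0],0],[[0,0,0],0]]' 0.8; python3 -m inch '[[[-0.01,0,0],0],[[-0.03,0,0],0],[[-0.05,0,0],0],[[-0.06,0,0],0],[[-0.06,0,0],0]]'
python3 - <<'E'
from h import *
s=r.observe(); w=r.capture('wrist'); save(w,'w5'); W=wcloud(w,s); c=(.47,.114)
def rect(n,z,d):
    m=(w['z_map']>0)&(W[...,2]>z[0])&(W[...,2]<z[1])&(np.hypot(W[...,0]-c[0],W[...,1]-c[1])<d)
    q=W[m]*1000
    if len(q)<5: return print(n,len(q))
    A=np.c_[q[:,:2]-[470,114],np.ones(len(q))]; 
    print(n,len(q),cv2.minAreaRect(q[:,:2].astype(np.float32)),np.median(q[:,2]).round(1),(np.linalg.lstsq(A,q[:,2],rcond=None)[0]).round(4))
print(s['tcp_pos'],s['tool_rot'].round(4).tolist())
rect('bar',(.14,.16),.03);rect('collar',(.118,.132),.035);rect('plate',(.09,.105),.09)
E
```

```text
t: 10.6
tcp_pos: [0.4693, 0.1142, 0.1524]
tool_rot: [[-0.002, -0.388, -0.922], [0.001, -0.922, 0.388], [-1.0, -0.0, 0.002]]
contact_force: [0.4, -0.4, -0.4]
finger_gap: 0.8
t: 11.1
tcp_pos: [0.4703, 0.1144, 0.214]
tool_rot: [[0.002, -0.388, -0.922], [0.001, -0.922, 0.388], [-1.0, -0.002, -0.001]]
contact_force: [0.7, 0.6, 0.1]
finger_gap: 0.8
[0.47033253 0.11435277 0.2140195 ] [[0.0019, -0.3881, -0.9216], [0.0013, -0.9216, 0.3881], [-1.0, -0.0019, -0.0012]]
bar 1028 ((470.6435852050781, 114.57717895507812), (11.566289901733398, 25.819528579711914), 67.41714477539062) 148.8 [-7.510000e-02  3.300000e-02  1.485239e+02]
collar 1672 ((469.78973388671875, 115.446533203125), (27.921916961669922, 41.78050994873047), 67.00829315185547) 124.6 [-1.060000e-02 -6.100000e-03  1.243394e+02]
plate 23570 ((469.6816101074219, 115.57160186767578), (100.56474304199219, 130.2790069580078), 67.05155944824219) 97.2 [ 2.00000e-04 -1.00000e-04  9.71818e+01]
```

View pics/w5.png

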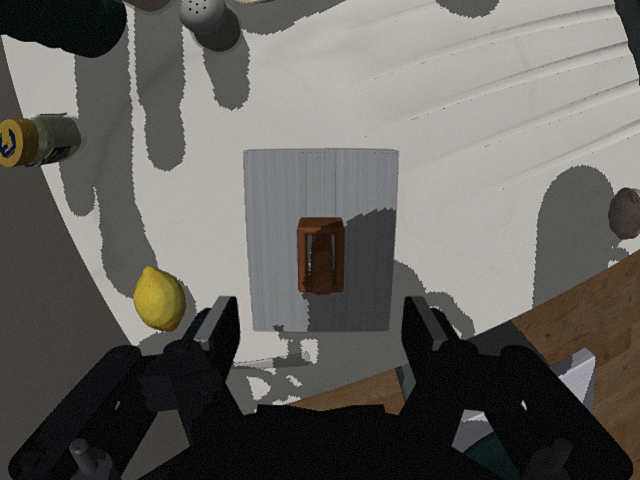

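```bash
python3 -m inch '[[[0.02,0,0.002],0],[[0.045,0,0.002],0],[[0.065,0,0.002],0],[[0.08,0,0.002],0],[[0.086,0,0.002],0],[[0.0905,0,0.002],0],[[0.0905,0,0.002],0],[[0.0905,0,0.002],0]]'; python3 -m inch '[[[0,0,0],0],[[0,0,0],0],[[0,0,0],0],[[0,0,0],0],[[0,0,0],0],[[0,0,0],0],[[0,0,0],0],[[0,0,0],0],[[0,0,0],0],[[0,0,0],0]]' 0 50
```

```text
t: 11.95
tcp_pos: [0.4681, 0.1151, 0.1228]
tool_rot: [[0.001, -0.388, -0.922], [0.001, -0.922, 0.388], [-1.0, -0.001, -0.0]]
contact_force: [0.2, -0.2, 1.0]
finger_gap: 0.8
t: 12.95
tcp_pos: [0.4686, 0.1152, 0.1234]
tool_rot: [[0.002, -0.388, -0.922], [0.001, -0.922, 0.388], [-1.0, -0.002, -0.001]]
contact_force: [0.6, 0.0, 6.7]
finger_gap: 0.317
```

```bash
python3 -m inch '[[[-0.002,0,0],0],[[-0.005,0,0],0],[[-0.009,0,0],0],[[-0.013,0,0],0],[[-0.018,0,0],0],[[-0.023,0,0],0],[[-0.028,0,0],0],[[-0.032,0,0],0],[[-0.034,0,0],0],[[-0.034,0,0],0]]'; python3 -m inch '[[[-0.005,0,0],0],[[-0.012,0,0],0],[[-0.022,0,0],0],[[-0.035,0,0],0],[[-0.05,0,0],0],[[-0.065,0,0],0],[[-0.08,0,0],0],[[-0.09,0,0],0],[[-0.096,0,0],0],[[-0.1,0,0],0],[[-0.1,0,0],0],[[-0.1,0,0],0]]'
python3 -m inch '[[[0,0,0],0],[[0,0,0],0],[[0,0,0],0],[[0,0,0],0],[[0,0,0],0]]'
python3 - <<'E'
from h import *
t=r.capture('side'); save(t,'s6'); P=cloud(t)
m=(t['z_map']>0)&(np.hypot(P[...,0]-.47,P[...,1]-.114)<.085)&(P[...,2]<.26)
h,e=np.histogram(P[m][:,2],bins=np.arange(0,.26,.01)); print(dict(zip((e[:-1]*1000).round().astype(int).tolist(),h.tolist())))
cv2.imwrite('pics/s6c.png',cv2.resize(t['color'][120:300,180:420],(800,600),interpolation=cv2.INTER_CUBIC)[:,:,::-1])
s=r.observe(); w=r.capture('wrist'); save(w,'w6'); T=wcloud(w,s)
m=(w['z_map']>0)&(np.hypot(T[...,0]-.47,T[...,1]-.114)<.09)&(T[...,2]>.21)&(T[...,2]<.245); q=T[m]*1000
A=np.c_[q[:,:2]-[470,114],np.ones(len(q))];print(len(q),np.median(q[:,2]),np.linalg.lstsq(A,q[:,2],rcond=None)[0].round(4),cv2.minAreaRect(q[:,:2].astype(np.float32)))
E
```

```text
t: 13.95
tcp_pos: [0.4687, 0.1152, 0.1578]
tool_rot: [[0.002, -0.388, -0.922], [0.001, -0.922, 0.388], [-1.0, -0.002, -0.002]]
contact_force: [-0.3, -1.1, -1.9]
finger_gap: 0.315
t: 15.15
tcp_pos: [0.4682, 0.115, 0.2573]
tool_rot: [[0.001, -0.388, -0.922], [0.001, -0.922, 0.388], [-1.0, -0.002, -0.001]]
contact_force: [0.0, -0.1, -2.0]
finger_gap: 0.319
t: 15.65
tcp_pos: [0.4681, 0.115, 0.2572]
tool_rot: [[0.001, -0.388, -0.922], [0.001, -0.922, 0.388], [-1.0, -0.002, -0.001]]
contact_force: [-0.2, 0.4, -1.3]
finger_gap: 0.319
{0: 295, 10: 239, 20: 233, 30: 240, 40: 246, 50: 253, 60: 244, 70: 260, 80: 238, 90: 650, 100: 54, 110: 53, 120: 52, 130: 57, 140: 60, 150: 0, 160: 0, 170: 0, 180: 0, 190: 0, 200: 0, 210: 170, 220: 378, 230: 558, 240: 113}
39111 231.02273282730062 [-1.150000e-02  4.500000e-03  2.316398e+02] ((470.2436828613281, 114.86557006835938), (100.65123748779297, 128.20010375976562), 67.10870361328125)
```

View pics/s6c.png

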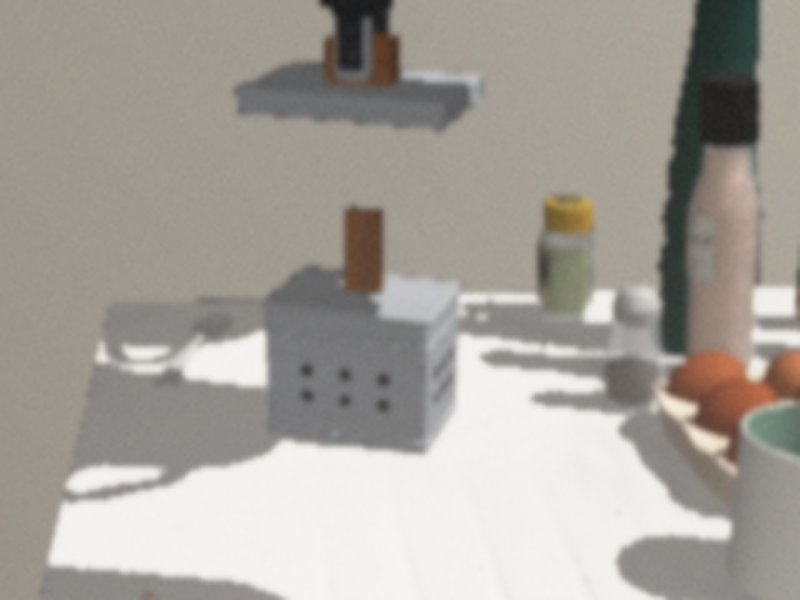

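View pics/w6.png

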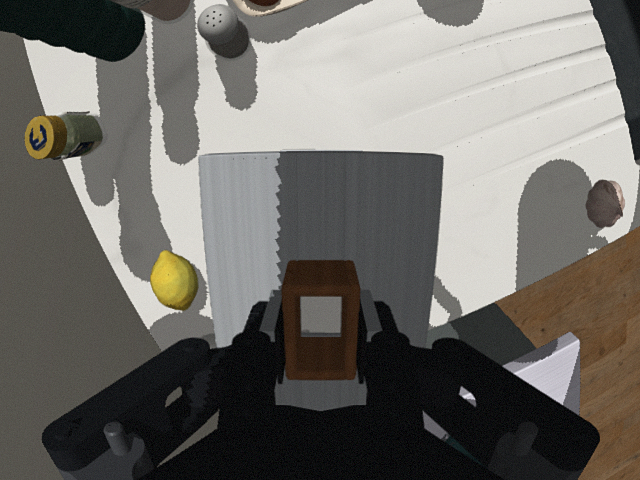

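```bash
python3 -c "
from bench import r
s=r.observe(); print(abs(s['joint_velocities']).max(),s['contact_force']); print(r.sign_off())"
```

```text
0.002371792307319239 [ 0.20241411 -0.25213968 -2.61606713]
the job is handed in; nothing more can be done
None
```

I picked up both lids by the bar, turned them about 9° to match the tin and lowered them. Contact came exactly at the computed home height (about 7.5 N). I then let go of the bar, gripped the collar and lifted the outer lid straight up by about 134 mm. I handed the job in at about 16 s with the lid still held.

**Last checks:**
- **Outer lid:** it was still at hand-in, with joint speeds of at most 0.002 rad/s. The wrist carried about 1.3–2.6 N around hand-in, roughly the lid's own weight. The wrist depth fit gave a slope of about 0.01 rad, but it took in the collar, so it is rough; the side picture shows the lid level and clear of everything.
- **Inner lid:** its flange lies flat on the tin's rim, with the bar top at about 150 mm, which is home.
- **Surroundings:** the tin's angle was unchanged by the end, and I saw no bystander moved. I did not re-measure the tin's position or the bystanders.

**Disagreement:** the top and wrist cameras differed by about 3 mm on absolute positions. They agreed on the lid-to-tin offset to within 1 mm, so I used that.

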